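Switch on the yellow option with the pen

TASK

Take the marker pen out of its leaning rest and use it to reach under the hood of the switch console and gently push the raised far end of the yellow rocker fully home, so that it is switched on, leaving the black rockers as they are. Then put the pen back in its rest, pushed down to the foot, the same way up as before, and let go of it. Touch the switches only with the pen, and do not move the tape roll or the brass weight.

Things in the scene. Friction and masses are not known exactly. Their poses are not given: they have to be found in the camera images.
- pen: Marker pen, navy and white, 135 mm long, about 30 g: a bar 16 mm wide (own x, the width to grip) and 17 mm thick (own z). Origin at mid-length on its underside; its centre line is at own z = +8.5 mm. Own y runs along the pen, up when it is in its rest. Only the fingers' grip holds it: pushed, it may slip a little.
- pen_tip (a point): Centre of the flat end face of the pen at own y = -68 mm, lowest in the rest: the end to push with.
- pen_rest: Fixed grey and aluminium pen rest, base 115 x 75 x 10 mm. An open trough holds the pen leaning 35 degrees from vertical, upper end toward the rest's own -x. Origin under the base, own z up, own y level across the trough. Trough 22 mm wide inside (about 3 mm play each side of the pen), walls 10 mm above its floor.
- rest_foot (a point): On pen_rest: lower end of the trough floor, at the foot stop. Floor and walls run 64 mm from here along the pen, own direction (-0.574, 0, 0.819), so the pen's upper 70 mm is free. At the start the pen lies on the floor, its lower end on the foot stop.
- rest_seat (a point): On pen_rest: where the pen's origin is when the pen lies home, 68.5 mm up the trough floor from rest_foot.
- console: Fixed switch console, grey below, blue above, 160 mm wide (own y), 165 mm deep, 330 mm high. Origin under its middle, own z up, own -x its open front, which looks to the robot's left. Four rockers in a row along own y, 30 mm apart, each 18 mm wide and 46 mm long up the slope.
- panel_centre (a point): Centre of the console's switch panel, 120 mm above the table, which slopes at 35 degrees facing up and to the front: its normal is (-0.574, 0, 0.819) in the console's axes.
- hood_edge (a point): Middle of the lower front edge of the blue upper part, 200 mm above the table, 12 mm in front of panel_centre; it covers the rockers' far halves. Its front leans forward to 32 mm in front of panel_centre from 298 to 330 mm height. A pen and gripper in line, square to the panel (35 degrees from vertical, upper end to the front), pass with 10 mm to spare.
- switch_yellow: Bezel and yellow rocker, at one of the four places in the row (which one varies). Origin on the panel surface at the rocker's middle, axes as the console's.
- rocker_yellow (a joint): Yellow rocker, V-shaped, pivoting about its middle. 0 = off: near half flush, far (upper) half standing up at 25 degrees to the panel. 0.44 rad = on: far half pushed home against its stop, lying parallel to the panel. It stays where it is left; pushing it with 3 to 6 N moves it, and the force rises sharply at the stop.
- press_yellow (a point): Moves with the yellow rocker: the white dot on its far half, the point to push, 16.5 mm from the pivot. Pushing it home moves it about 7 mm, square to the panel.
- tape_roll: Roll of brown tape, 103 mm across, 48 mm high, lying loose on the table beyond the drawer cabinet; leave it. Origin under its centre.
- weight: Brass weight, 40 mm across, 44 mm high, standing loose on the table right of the drawer cabinet; leave it. Origin under its centre.
- rocker_a (a joint): Black rocker, shape and values as the yellow one (0 off, 0.44 on); starts off and must stay so. Its place in the row varies.
- switch_a: Bezel and black rocker a (named by letter only; no marking). Origin as for switch_yellow.
- rocker_b (a joint): Black rocker, shape and values as the yellow one (0 off, 0.44 on); starts on and must stay so. Its place in the row varies.
- switch_b: Bezel and black rocker b (named by letter only; no marking). Origin as for switch_yellow.
- rocker_c (a joint): Black rocker, shape and values as the yellow one (0 off, 0.44 on); starts off and must stay so. Its place in the row varies.
- switch_c: Bezel and black rocker c (named by letter only; no marking). Origin as for switch_yellow.

How it is judged (in metres and radians):
On the way, in this order (a step that is already met when the one before it is completed fails the run):
1. the pen is taken clear of its rest (distance between pen and rest_seat above 0.1 m), for 0.1 s.
2. the yellow rocker is pushed fully on by the pen (value of joint rocker_yellow above 0.4 rad and contact force between pen and switch_yellow above 0.5 N), for 0.05 s.
At the end, for the whole second after the job is handed in: The yellow rocker is on (joint above 0.39 of 0.44 rad), the three black rockers are as they were (within 0.06 rad), and the pen lies at rest in its rest, within 10 mm of home and within 0.12 rad of the trough's lean (value of joint rocker_yellow above 0.39 rad and value of joint each of rocker_a, rocker_c below 0.06 rad and value of joint rocker_b above 0.38 rad and distance between pen and rest_seat below 0.01 m and angle between pen's own y axis and vertical between 0.490865 and 0.730865 rad and linear speed of pen below 0.02 m/s); the robot touches nothing.
It fails at once if a black rocker is moved more than 0.06 rad (not (value of joint each of rocker_a, rocker_c below 0.06 rad and value of joint rocker_b above 0.38 rad)).
It fails at once if a switch is touched with the gripper or arm (contact force between any of the fingers, the arm and switch_yellow above 0.5 N or contact force between any of the fingers, the arm and switch_a above 0.5 N or contact force between any of the fingers, the arm and switch_b above 0.5 N or contact force between any of the fingers, the arm and switch_c above 0.5 N).
It fails at once if the pen is pressed on a switch with more than 25 N (contact force between pen and switch_yellow above 25 N or contact force between pen and switch_a above 25 N or contact force between pen and switch_b above 25 N or contact force between pen and switch_c above 25 N).
It fails at once if the tape roll or the brass weight is moved more than 20 mm (distance of any of tape_roll, weight from where it was at the start of the episode above 0.02 m).
It also fails if it takes over 48 s, if anything falls off the work surface, if the arm or the gripper's body presses on something with over 40 N, if the wrist force passes 120 N, or if a joint passes its speed limit or range.

ROBOT

A 7-joint arm with a two-finger parallel gripper is mounted at the origin on the work surface; the furniture and walls round the work are solid. World frame = base frame: x ahead of the robot, y to its left, z up, the work surface at z = 0. Lengths are in m, angles in degrees, forces in N, time in s.
With the tool pointing down it reaches from about 0.4 to 0.925 m from the base axis. Payload 5.6 kg.
Tool frame: the origin (TCP) lies between the finger pads; the fingertips stand 22 mm ahead of it and the grasp point (between the pads) lies 3 mm ahead of it; z points along the fingers, y is the line along which they close (so a half turn about z gives the same grasp; the last joint's range is limited). The gripper opens to 85 mm and grips with 20 to 120 N. Pads are 22 mm wide; open, the fingers measure 114 mm over their backs; the gripper's body (76 mm by 85 mm) begins 54 mm behind the grasp point. The pads swing forward as they close: fully open they stand 13 mm farther back than shut.
Start: joints at [-69.901, 26.786, -0.665, 91.828, 0.344, 61.387, -3.226], TCP at [0.249, 0.6, 0.218] pointing down, gripper open.
Joint ranges: [-144.91, 144.91], [-17.63, 115.5], [-89.93, 88.59], [15.96, 139.68], [-74.01, 254.01], [8.47, 105.57], [-167.45, 167.45]. Speed limits (degrees/s): [147.25, 147.25, 180, 180, 180, 180, 180].

INTERFACE

Orientations are given as a 3x3 rotation matrix whose columns are the frame's x, y, z axes.
In Python, from rig import ctrl gives the robot as it stands.
- The arm moves only by the shell command python3 inch.py 'ROWS' [FORCE]. ROWS is a JSON list of rows, 1 to 8 of them, each written [opening, [dx, dy, dz], [rx, ry, rz]]: the finger opening in m, then dx, dy, dz in units of 5 mm, then a rotation vector rx, ry, rz in units of 4 degrees; each row shifts and turns the commanded pose from where the row before left it, along the tool's axes as they then stand; what a row does not reach is not made up. A row lasts 1/12 s, in which the tool goes at most 0.0417 m and 7.16 degrees, less where a joint would pass 70% of its speed; a pose out of reach is approached as far as the arm can. The fingers move at their own pace and stop on an object; FORCE is the grip in N (left out, the last holds). Time passes only in rows, so rows that do not move let the fingers close. It prints the time, the measured TCP pose, the force, the opening and the grip force at its end. Input that does not fit is refused with a message, and nothing moves.
- ctrl.state(): the state, without advancing time (a new reading comes with each control period).
- ctrl.read_camera(name): name is "scene" or "top"; returns the picture (420x560x3 uint8, red, green, blue); there is no depth.
- ctrl.get_calibration(name): a dict with "fx", "fy", "cx", "cy" (pixels), "k1" (the pictures are not rectified: a ray, as slopes to the right and down, at radius r is drawn at 1 + k1 r^2 times it, then the intrinsics apply), "extrinsics" (4x4, takes a point from camera to world coordinates). Camera axes: x right, y up, looking along -z (the intrinsics and any distortion apply to the point x, -y, -z); pixel columns grow to the right and rows downward; lengths in m; the calibration is good to about 2 mm. A picture is of the moment at which its call begins. get_calibration takes no time and is no camera call.
- ctrl.hand_in(): hands the job in; it is judged then, once.
The state is a dict: "t": time; "joint_positions": joint angles; "joint_velocities": joint speeds; "tau": joint torques, N m; "position": TCP position; "eef_rot": TCP orientation; "contact_force": force on the tool from outside, world axes, zero at the start; "wrist_torque": the same for the moment, N m; "finger_gap": finger opening in m; "finger_force": force on a finger pad.
Only numpy, scipy, OpenCV 4.12 (cv2) and the standard library are available. Lean on these libraries where they do the work, as an engineer would, in place of code of your own. Each camera call takes 0.05 s, during which the arm holds its last target. There are 200 camera calls.

## Working session

There is one attempt and no reset: what is moved stays moved. The work goes in short steps, Python scripts to look and compute and a shell command to move; the robot and the scene stay as the last step left them, time stands still between calls to the robot, and variables do not carry over. Pictures are saved under pics/ and viewed, at most 10 in all, crops included, and the job is handed in when it is done.

```bash
ls; mkdir -p pics; python3 - <<'E'
from rig import ctrl
import cv2,json
for n in("scene","top"):
    cv2.imwrite(f"pics/{n}0.png",ctrl.read_camera(n)[:,:,::-1])
    c=ctrl.get_calibration(n);print(n,{k:(v if not hasattr(v,'tolist') else v.tolist()) for k,v in c.items()})
s=ctrl.state();print(s["t"],s["position"],s["eef_rot"],s["finger_gap"])
E
```

```text
inch.py
pics
rig.py
scene {'fx': 543.0213675987901, 'fy': 543.0213675987901, 'cx': 281.5961193421853, 'cy': 215.9929368853955, 'k1': -0.18736325193456024, 'extrinsics': [[-0.8954038660683803, 0.335156488512708, -0.2931246233901703, 0.2619799757419867], [-0.44523606022186535, -0.6679140613962619, 0.5963687259299082, 0.7271638419145262], [0.0040947903376872055, 0.6645005152721715, 0.7472765872788394, 0.9729840886445251], [0.0, 0.0, 0.0, 1.0]]}
top {'fx': 393.1703425812495, 'fy': 393.1703425812495, 'cx': 279.38282056299556, 'cy': 208.60595684219118, 'k1': -0.07692883648291475, 'extrinsics': [[-0.012364259174574387, 0.9956884757240841, -0.09193249917909221, 0.5110825690951838], [-0.9995045842230562, -0.014967964057473285, -0.02768657019332072, 0.03780321748933475], [-0.0289432412172417, 0.09154463043905978, 0.9953802637312117, 1.1021674652552582], [0.0, 0.0, 0.0, 1.0]]}
0.1 [0.24928911 0.59973888 0.21672182] [[-9.23418622e-01  3.83793954e-01 -4.99634859e-04]
 [ 3.83794259e-01  9.23417374e-01 -1.52329714e-03]
 [-1.23260724e-04 -1.59839794e-03 -9.99998715e-01]] 0.08517336303263513
```

View pics/scene0.png

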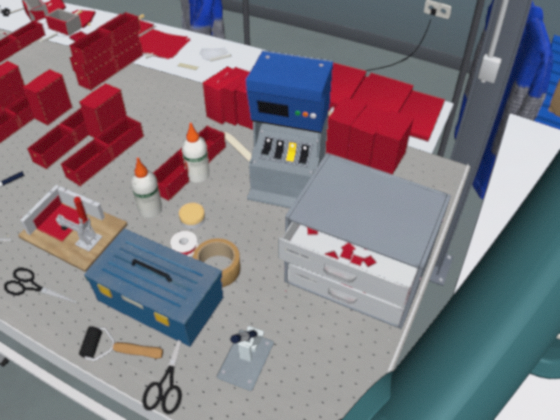

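View pics/top0.png

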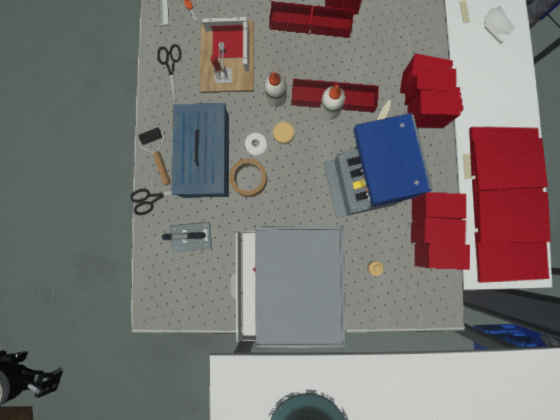

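The scene view shows the pen rest at about (247,355), and the console panel with the yellow rocker third from the left at (290,152). The top view shows the rest at (190,237), the console at (390,160) and the yellow rocker at (360,184). Next I'll magnify these areas.

```bash
cat > h.py <<'E'
import numpy as np,cv2
from rig import ctrl
def proj(n,P):
    c=ctrl.get_calibration(n);T=np.linalg.inv(np.array(c["extrinsics"]))
    p=np.atleast_2d(P)@T[:3,:3].T+T[:3,3];x=p[:,0]/-p[:,2];y=-p[:,1]/-p[:,2];d=1+c["k1"]*(x*x+y*y)
    return np.c_[c["fx"]*x*d+c["cx"],c["fy"]*y*d+c["cy"]]
def ray(n,uv):
    c=ctrl.get_calibration(n);T=np.array(c["extrinsics"])
    K=np.array([[c["fx"],0,c["cx"]],[0,c["fy"],c["cy"]],[0,0,1]])
    q=cv2.undistortPoints(np.array([[uv]],float),K,np.array([c["k1"],0,0,0]))[0,0]
    d=T[:3,:3]@[q[0],-q[1],-1];return T[:3,3],d/np.linalg.norm(d)
def tri(uvs,uvt):
    A=[];b=[]
    for n,uv in(("scene",uvs),("top",uvt)):
        o,d=ray(n,uv);M=np.eye(3)-np.outer(d,d);A.append(M);b.append(M@o)
    A=np.vstack(A);b=np.hstack(b);p=np.linalg.lstsq(A,b,rcond=None)[0];return p,np.linalg.norm(A@p-b)
def onz(n,uv,z):
    o,d=ray(n,uv);return o+d*(z-o[2])/d[2]
def crop(img,u,v,w,h,s):
    a=cv2.resize(img[v:v+h,u:u+w],None,fx=s,fy=s,interpolation=cv2.INTER_CUBIC)
    st=10
    for k in range(-(-u//st)*st,u+w,st): cv2.line(a,(int((k-u+.5)*s),0),(int((k-u+.5)*s),4),(0,255,0),1); cv2.putText(a,str(k),(int((k-u)*s)-8,14),0,.33,(0,255,0),1)
    for k in range(-(-v//st)*st,v+h,st): cv2.line(a,(0,int((k-v+.5)*s)),(4,int((k-v+.5)*s)),(0,255,0),1); cv2.putText(a,str(k),(6,int((k-v+.5)*s)+4),0,.33,(0,255,0),1)
    return a
E
python3 - <<'E'
from h import *
s=cv2.imread("pics/scene0.png");t=cv2.imread("pics/top0.png")
a=np.vstack([np.hstack([crop(s,210,315,80,75,5)[:300,:400],crop(t,155,210,66,50,6)[:300,:396]]),np.hstack([crop(s,240,120,100,75,4)[:300,:400],crop(t,320,110,99,75,4)[:300,:396]])]) 
cv2.imwrite("pics/c1.png",a)
E
```

```text
(no output)
```

View pics/c1.png

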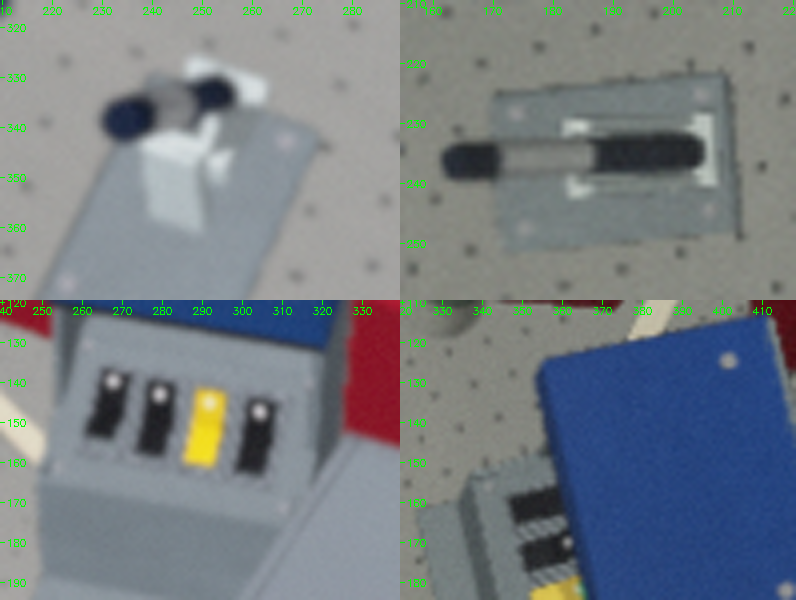

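```bash
python3 - <<'E'
from h import *
s=cv2.imread("pics/scene0.png");t=cv2.imread("pics/top0.png")
A=np.zeros((600,800,3),np.uint8)
def put(a,x,y): a=a[:600-y,:800-x]; A[y:y+a.shape[0],x:x+a.shape[1]]=a
put(crop(s,240,50,92,158,3.75),0,0)
put(crop(s,214,325,64,66,5),350,0)
put(crop(t,322,108,112,112,2.6),350,332)
put(crop(t,335,148,40,66,4),645,332)
cv2.imwrite("pics/c2.png",A)
E
```

```text
(no output)
```

View pics/c2.png

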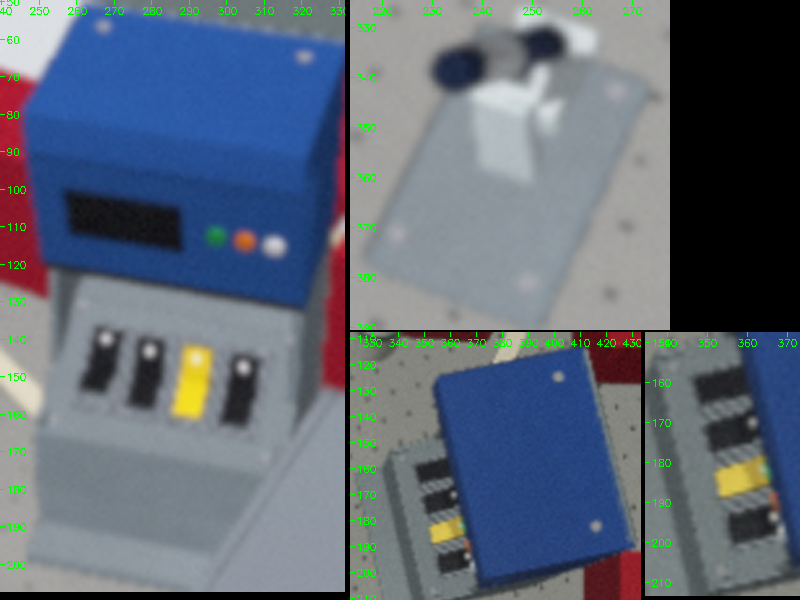

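Pixels read from these crops:
- **Rest base corners:** in the scene view (274.5,342), (251.5,389.5) and (216,376.5). In the top view (209,222), (211,249.5), (172,251) and (170,225).
- **Pen:** upper end at scene (234.7,338) and top (161.5,236.5).
- **Hood top corners:** top view (355,125), (412,113), (430,190.5) and (371.5,205).
- **Rocker dots:** scene (267.5,139.6), (279.5,142.8), (292,144.7) and (304.3,147.4). The yellow one is third, at own y = -15 mm. The first is darker and flatter.

Next I'll fit the models to these points.

```bash
cat > fit.py <<'E'
from h import *
from scipy.optimize import least_squares as LS
mm=1e-3
def Rz(a): c,s=np.cos(a),np.sin(a); return np.array([[c,-s,0],[s,c,0],[0,0,1]])
# rest: x,y,yaw
S=[((57.5,-37.5,10),(274.5,342.1)),((-57.5,-37.5,5),(251.5,389.3)),((-57.5,37.5,5),(215.9,376.5))]
T=[((57.5,37.5,10),(209,222)),((57.5,-37.5,10),(211.2,249.4)),((-57.5,-37.5,10),(172,251.3)),((-57.5,37.5,10),(170,225.1))]
def res(p,S,T,f):
    r=[]
    for n,L in(("scene",S),("top",T)):
        r.append((proj(n,f(p,np.array([l[0] for l in L])*mm))-np.array([l[1] for l in L])).ravel())
    return np.hstack(r)
fr=lambda p,m:m@Rz(p[2]).T+[p[0],p[1],p[3]]
r=LS(res,[.43,.29,-1.57,0],args=(S,T,fr),loss="soft_l1");rest=r.x
print("rest",rest[:2],np.degrees(rest[2]),"z",rest[3]);print(np.round(r.fun.reshape(-1,2),1).tolist())
print("tri",[np.round(tri(a,b)[0],4).tolist() for a,b in(((274.5,342.1),(211.2,249.4)),((251.5,389.5),(172,251.3)),((215.9,376.5),(170,225.1)))])
# console: x,y,yaw,px,xb
def fc(p,m):
    m=m.copy();k=m[:,0];m[:,0]=np.where(k>.5,p[4],p[3]+k);return m@Rz(p[2]).T+[p[0],p[1],0]
B=1000
S=[((-32,80,330),(246.7,77)),((-32,-80,330),(321.4,93.5)),((-12,80,200),(251,119.6)),((-12,-80,200),(320.8,131.6))]
T=[((-32,80,330),(355,125.2)),((B,80,330),(411.9,113.3)),((B,-80,330),(430.3,190.6)),((-32,-80,330),(371.5,204.8))]
g=lambda p,S,T,f:np.r_[res(p,S,T,f),(p[4]-.0825)/.001]
c=LS(g,[.63,-.25,-1.4,0,.0825],args=(S,T,fc),loss="soft_l1");con=c.x
print("con",con[:2],np.degrees(con[2]),"px,xb",con[3:]);print(np.round(c.fun[:-1].reshape(-1,2),1).tolist())
R=Rz(con[2]);P=np.r_[con[:2],0]+R@[con[3],0,.12];n=R@[-.574,0,.819];u=R@[.819,0,.574];v=R[:,1]
print("panel",P)
D=[(267.5,139.6),(279.5,142.8),(292,144.7),(304.3,147.4)]
def dot(y,h): return P+v*y*mm+u*.0165*np.cos(np.radians(25) if h>5 else 0)+n*h*mm
for y,d in zip((45,15,-15,-45),D): print(y,d,[np.round(proj("scene",dot(y,h))[0],1).tolist() for h in(3,5.1,10,13)])
np.savez("fit.npz",rest=rest,con=con)
E
python3 fit.py
```

```text
rest [0.53723474 0.31948291] -86.66456045928182 z -0.003132809314417519
[[1.1, -1.1], [-0.1, 2.0], [0.2, 0.2], [0.9, -0.2], [0.1, -0.9], [-1.0, -0.1], [-0.3, -0.4]]
tri [[0.5026, 0.2615, 0.0047], [0.4967, 0.3725, 0.0054], [0.5707, 0.3795, 0.0038]]
con [ 0.67726406 -0.1450051 ] -79.714208379474 px,xb [-0.00392418  0.0825    ]
[[-0.2, 1.6], [0.1, -2.2], [0.6, 2.3], [-0.4, 3.1], [0.1, -0.4], [0.1, 0.7], [0.0, 0.2], [0.7, -2.5]]
panel [ 0.67656337 -0.14114398  0.12      ]
45 (267.5, 139.6) [[269.8, 141.0], [269.5, 141.4], [269.1, 140.8], [268.9, 140.5]]
15 (279.5, 142.8) [[281.9, 143.3], [281.6, 143.7], [281.3, 143.2], [281.1, 142.8]]
-15 (292, 144.7) [[294.2, 145.7], [293.9, 146.1], [293.6, 145.5], [293.5, 145.2]]
-45 (304.3, 147.4) [[306.6, 148.1], [306.3, 148.5], [306.1, 148.0], [305.9, 147.6]]
```

```bash
cat > ov.py <<'E'
from fit import *
R=Rz(rest[2])
Rp=R@np.array([[0,-.574,.819],[1,0,0],[0,.819,.574]])  # cols: pen x=rest y, pen y, pen z
def fp(p,m): return m@Rp.T+p
S=[((0,67.5,8.5),(234,338.5))];T=[((0,67.5,0),(162,236.5)),((0,-67.5,17),(205.5,234.8))]
q=LS(res,[.53,.32,.08],args=(S,T,fp));pen=q.x
print("pen",pen,np.round(q.fun,1), "in rest", R.T@(pen-np.r_[rest[:2],0]))
box=lambda a,b:[[(x,y,z) for x in(a[0],b[0]) for y in(a[1],b[1]) for z in(a[2],b[2])]]
def wire(img,n,C,col,u0,v0,s):
    q=(proj(n,C)-[u0-.5,v0-.5])*s
    for i in range(8):
        for j in(1,2,4):
            if not i&j: cv2.line(img,*[tuple(int(round(w*8)) for w in q[k]) for k in(i,i|j)],col,1,cv2.LINE_AA,3)
def draw(name,s,t):
    A=np.zeros((600,800,3),np.uint8)
    cb=np.array(box((-57.5,-37.5,0),(57.5,37.5,10))[0])*mm@R.T+[rest[0],rest[1],0]
    pb=fp(pen,np.array(box((-8,-67.5,0),(8,67.5,17))[0])*mm)
    Rc=Rz(con[2]);f=con[3];hood=np.array([(x,y,z) for (x,z) in((f-.032,.33),(f-.032,.298)) for y in(-.08,.08) for _ in(0,)])
    hb=np.array([(f-.032,-.08,.298),(f-.032,-.08,.33),(f-.032,.08,.298),(f-.032,.08,.33),(con[4],-.08,.2),(con[4],-.08,.33),(con[4],.08,.2),(con[4],.08,.33)])@Rc.T+np.r_[con[:2],0]
    sw=[]
    for y in(45,15,-15,-45): sw.append(np.array([P+v*(y+a)*mm+u*b*mm+nn*n for a in(-9,9) for b in(-23,23) for nn in(0,.003)]))
    lo=np.array([(f-.012,-.08,.2),(f-.032,-.08,.298),(f-.012,.08,.2),(f-.032,.08,.298)]*2)@Rc.T+np.r_[con[:2],0]
    for im,cam,u0,v0,w,h,sc,x,y in((s,"scene",240,50,92,158,3.75,0,0),(s,"scene",214,325,64,66,5,350,0),(t,"top",322,108,112,112,2.4,350,332),(t,"top",158,212,60,45,3,620,332)):
        a=crop(im,u0,v0,w,h,sc)
        for C,col in((cb,(0,255,255)),(pb,(0,0,255)),(hb,(0,255,255)),(lo,(255,0,255)))+tuple((q,(255,255,0)) for q in sw): wire(a,cam,C,col,u0,v0,sc)
        a=a[:600-y,:800-x];A[y:y+a.shape[0],x:x+a.shape[1]]=a
    cv2.imwrite(name,A)
if __name__=="__main__": draw("pics/o1.png",cv2.imread("pics/scene0.png"),cv2.imread("pics/top0.png"))
E
python3 ov.py|tail -1
```

```text
pen [0.53762199 0.32111011 0.08050314] [ 0.1  0.1 -0.6 -0.2  0.7  0. ] in rest [-0.00160192  0.00048127  0.08050314]
```

View pics/o1.png

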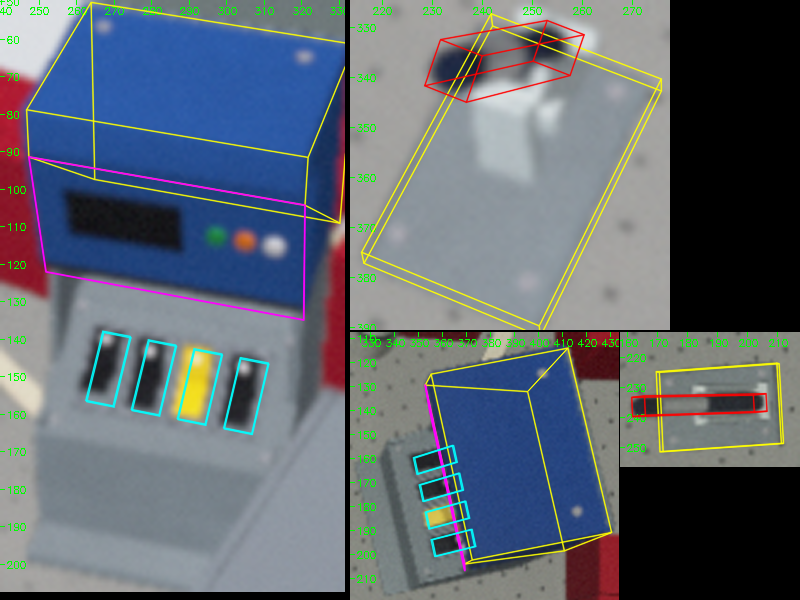

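The overlay fits the pen and rest to about 1 px. The console fits at its edges, with the switch row about 1 px (2 mm) off, which I'll settle later by comparing the pen tip and the dot in the same picture. Next I'll work out the grasp and its standoff.

```bash
cat > go.py <<'E'
import numpy as np
from rig import ctrl
from scipy.spatial.transform import Rotation as Ro
rest_yaw=np.radians(-86.66)
def Rz(a): c,s=np.cos(a),np.sin(a); return np.array([[c,-s,0],[s,c,0],[0,0,1]])
def toolR(yaw):  # tool for pen leaning 35 deg in frame with this yaw; z along -pen y, y = frame y
    R=Rz(yaw);z=R@[.57358,0,-.81915];y=R@[0,1,0];return np.c_[np.cross(y,z),y,z]
PEN=np.array([.5375,.3205,.0805])
def delta(p,R):
    s=ctrl.state();R0=np.array(s["eef_rot"]);p0=np.array(s["position"])
    return R0.T@(p-p0),np.degrees(Ro.from_matrix(R0.T@R).as_rotvec()),s
if __name__=="__main__":
    R=toolR(rest_yaw);g=PEN-R[:,2]*.0405+R@[-.0085,0,0]
    print("R",R.round(3).tolist(),"grasp",g)
    for n,p in(("standoff",g-R[:,2]*.12),("grasp",g)):
        d,r,s=delta(p,R);print(n,p.round(4),"d",d.round(4),"rot",r.round(2),"in new axes",(R.T@(p-s["position"])).round(4))
E
python3 go.py
```

```text
R [[-0.048, 0.998, 0.033], [0.818, 0.058, -0.573], [-0.574, 0.0, -0.819]] grasp [0.53655226 0.33673958 0.11855101]
standoff [0.5325 0.4055 0.2168] d [-0.3361 -0.0707  0.    ] rot [ 19.47 -31.17  62.02] in new axes [-0.1725  0.2715  0.1206]
grasp [0.5366 0.3367 0.1186] d [-0.3662 -0.1325  0.0984] rot [ 19.47 -31.17  62.02] in new axes [-0.1725  0.2715  0.2406]
```
Pen z direction in tool: tool x = ? Rp pen z=(.819,0,.574) rest; tool x = y×z = in rest: (0,1,0)×(.574,0,-.819) = (1*-.819-0, 0, -.574)=(-.819,0,-.574). so -tool x = pen z. OK matches g with -.0085 in x. 

The rows are not in the units I measure in: shifts go in units of 5 mm and turns go in units of 4 degrees. I convert before sending: -0.037 m is -7.4, -0.005 m is -1.

```bash
python3 inch.py '[[0.05, [-6, -1.2, -1], [0, 0, 0]], [0.05, [-7.4, -1.6, -1], [0, 0, 0]], [0.05, [-7.4, -1.6, -1], [0, 0, 0]], [0.05, [-7.4, -1.6, -1], [0, 0, 0]], [0.05, [-7.4, -1.6, -1], [0, 0, 0]], [0.05, [-7.4, -1.6, -1], [0, 0, 0]], [0.05, [-7.4, -1.6, -1], [0, 0, 0]], [0.05, [-7.4, -1.6, -1], [0, 0, 0]]]' 20
python3 inch.py '[[0.05, [0, 0, 0], [0.4425, -0.7075, 1.41]], [0.05, [0, 0, 0], [0.4425, -0.7075, 1.41]], [0.05, [0, 0, 0], [0.4425, -0.7075, 1.41]], [0.05, [0, 0, 0], [0.4425, -0.7075, 1.41]], [0.05, [0, 0, 0], [0.4425, -0.7075, 1.41]], [0.05, [0, 0, 0], [0.4425, -0.7075, 1.41]], [0.05, [0, 0, 0], [0.4425, -0.7075, 1.41]], [0.05, [0, 0, 0], [0.4425, -0.7075, 1.41]]]'
python3 inch.py '[[0.05, [0, 0, 0], [0.4425, -0.7075, 1.41]], [0.05, [0, 0, 0], [0.4425, -0.7075, 1.41]], [0.05, [0, 0, 0], [0.4425, -0.7075, 1.41]], [0.05, [0, 0, 0], [0, 0, 0]], [0.05, [0, 0, 0], [0, 0, 0]]]'
python3 go.py; python3 -c "
from rig import ctrl;print(ctrl.state()['joint_positions'])"
```

```text
t: 0.77
position: [0.4936, 0.4306, 0.2575]
eef_rot: [[-0.923, 0.384, -0.001], [0.384, 0.923, -0.001], [0.0, -0.001, -1.0]]
contact_force: [0.6, 0.7, -0.4]
finger_gap: 0.0496
finger_force: 0.0
t: 1.43
position: [0.4918, 0.4325, 0.2574]
eef_rot: [[-0.341, 0.935, 0.094], [0.833, 0.347, -0.431], [-0.436, -0.068, -0.898]]
contact_force: [-0.6, -0.4, 0.3]
finger_gap: 0.05
finger_force: 0.0
t: 1.85
position: [0.4922, 0.4323, 0.2559]
eef_rot: [[-0.051, 0.998, 0.034], [0.818, 0.061, -0.572], [-0.573, -0.002, -0.82]]
contact_force: [0.2, -1.0, -0.9]
finger_gap: 0.0498
finger_force: 0.0
R [[-0.048, 0.998, 0.033], [0.818, 0.058, -0.573], [-0.574, 0.0, -0.819]] grasp [0.53655226 0.33673958 0.11855101]
standoff [0.5325 0.4055 0.2168] d [-0.0016  0.0387  0.0487] rot [ 0.01 -0.05  0.19] in new axes [-0.0015  0.0387  0.0487]
grasp [0.5366 0.3367 0.1186] d [-0.0017  0.0386  0.1687] rot [ 0.01 -0.05  0.19] in new axes [-0.0015  0.0387  0.1687]
[-68.01595802  42.62129523  23.89773887  71.43021791   8.85569896
  93.37017527 -44.29893681]
```

Scaled: 0.03 m is 6, 0.02 m is 4.

```bash
python3 inch.py '[[0.05, [0, 4, 6], [0, 0, 0]], [0.05, [-0.3, 3.74, 6], [0, 0, 0]], [0.05, [0, 0, 6], [0, 0, 0]], [0.05, [0, 0, 4], [0, 0, 0]], [0.05, [0, 0, 0], [0, 0, 0]]]'
python3 go.py | tail -1
python3 - <<'E'
from h import *
s=ctrl.read_camera("scene")[:,:,::-1].copy();t=ctrl.read_camera("top")[:,:,::-1].copy()
st=ctrl.state();p=np.array(st["position"]);R=np.array(st["eef_rot"])
print("tcp px",proj("scene",p),proj("top",p))
pts=np.array([p+R@[0,y,.022] for y in(-.025,.025)]+[p])
a=crop(s,190,290,110,100,5);b=crop(t,140,190,100,85,4)
for im,n,u,v,sc in((a,"scene",190,290,5),(b,"top",140,190,4)):
    for q in proj(n,pts): cv2.circle(im,(int((q[0]-u+.5)*sc),int((q[1]-v+.5)*sc)),3,(0,0,255),-1)
A=np.zeros((500,800,3),np.uint8);A[:500,:440]=a[:500,:440];A[:340,445:800]=b[:340,:355];cv2.imwrite("pics/g1.png",A)
E
```

```text
t: 2.27
position: [0.5342, 0.3651, 0.1658]
eef_rot: [[-0.048, 0.998, 0.028], [0.817, 0.055, -0.575], [-0.575, -0.005, -0.818]]
contact_force: [-0.5, 0.4, -0.2]
finger_gap: 0.0501
finger_force: 0.0
grasp [0.5366 0.3367 0.1186] d [0.0039 0.001  0.055 ] rot [-0.34  0.11 -0.01] in new axes [0.0038 0.0007 0.055 ]
tcp px [[228.26696319 338.60289686]] [[152.72559587 236.20604619]]
```

View pics/g1.png

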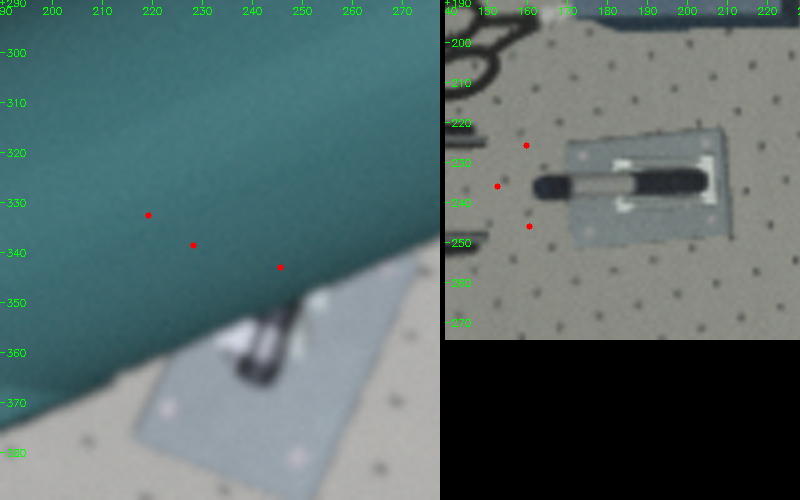

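```bash
python3 - <<'E'
from h import *
t=ctrl.read_camera("top")[:,:,::-1].copy()
st=ctrl.state();p=np.array(st["position"]);R=np.array(st["eef_rot"])
b=crop(t,60,180,160,120,5)
for y,col in((-.025,(0,0,255)),(.025,(0,0,255)),(0,(0,255,255))):
  for z in(.022,0,-.03,-.051,-.1,-.15):
    q=proj("top",p+R@[0,y,z])[0];cv2.circle(b,(int((q[0]-60+.5)*5),int((q[1]-180+.5)*5)),3,col,-1)
cv2.imwrite("pics/g2.png",b);print(onz("top",(310,415),.1),st["t"],p)
E
```

```text
[ 0.08616255 -0.00423622  0.1       ] 2.4167 [0.53519055 0.37151926 0.16985546]
```

View pics/g2.png

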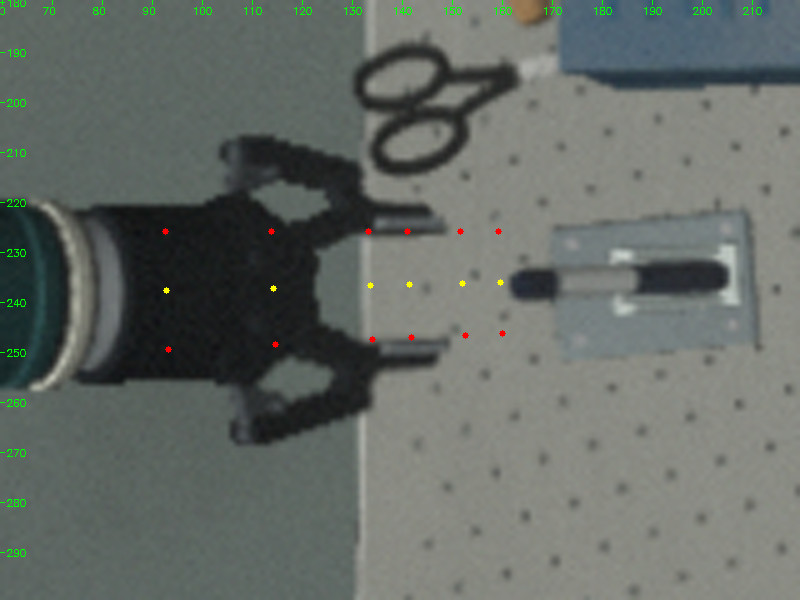

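The gripper sits laterally in line with the pen (row 236.5), but the tips are at col 148 where 159 was predicted. I'll check that by triangulation before going in.

```bash
python3 - <<'E'
from h import *
st=ctrl.state();p=np.array(st["position"]);R=np.array(st["eef_rot"])
for a,b in(((243,365),(148.5,249.5)),((241,363),(148,248)),((248,362),(147,251))):
    q,e=tri(a,b);print(q.round(4),round(e,4),"in tool",(R.T@(q-p)).round(4))
for y in(-.025,.025):
  for z in(.022,.009,-.051): print(y,z,proj("scene",p+R@[0,y,z])[0].round(1),proj("top",p+R@[0,y,z])[0].round(1))
print(np.array(st["position"]))
E
python3 inch.py '[[0.05, [0, 0, 0], [0, 0, 0]], [0.05, [0, 0, 0], [0, 0, 0]]]'; python3 go.py|tail -1
```

```text
[0.5006 0.3901 0.1394] 0.0035 in tool [ 0.0342 -0.0335  0.0133]
[0.5043 0.3899 0.1433] 0.0036 in tool [ 0.0317 -0.0298  0.0103]
[0.4946 0.3878 0.153 ] 0.0073 in tool [ 0.0249 -0.0396  0.0032]
-0.025 0.022 [245.  343.4] [160.1 246.1]
-0.025 0.009 [242.8 344. ] [155.7 246.4]
-0.025 -0.051 [231.8 346.7] [134.  247.4]
0.025 0.022 [218.7 333. ] [159.1 225.8]
0.025 0.009 [216.2 333.4] [154.7 225.8]
0.025 -0.051 [203.6 335.4] [133.1 225.8]
[0.53519055 0.37151926 0.16985546]
t: 2.58
position: [0.5351, 0.3721, 0.1697]
eef_rot: [[-0.048, 0.998, 0.036], [0.821, 0.06, -0.568], [-0.569, 0.002, -0.822]]
contact_force: [0.2, 0.3, 0.1]
finger_gap: 0.0502
finger_force: 0.0
grasp [0.5366 0.3367 0.1186] d [ 0.     -0.0008  0.0623] rot [ 0.16 -0.29  0.02] in new axes [ 0.0003 -0.0006  0.0623]
```

```bash
python3 - <<'E'
from h import *
t=cv2.imread("pics/top0.png");b=crop(t,0,330,110,90,5)
p=np.array([.24929,.59974,.21672]);R=np.array([[-.9234,.3838,0],[.3838,.9234,-.0015],[0,-.0016,-1.]])
for y,col in((-.0425,(0,0,255)),(.0425,(0,0,255)),(0,(0,255,255))):
  for z in(.022,.009,-.051,-.15):
    q=proj("top",p+R@[0,y,z])[0];print(y,z,q.round(1));cv2.circle(b,(int((q[0]+.5)*5),int((q[1]-330+.5)*5)),3,col,-1)
cv2.imwrite("pics/g3.png",b)
E
```

```text
-0.0425 0.022 [ 70.2 364.8]
-0.0425 0.009 [ 67.1 366.4]
-0.0425 -0.051 [ 52.1 374.4]
-0.0425 -0.15 [ 22.8 390. ]
0.0425 0.022 [ 39.5 349.8]
0.0425 0.009 [ 36.1 351.2]
0.0425 -0.051 [ 19.4 358. ]
0.0425 -0.15 [-13.1 371.2]
0 0.022 [ 54.7 357.3]
0 0.009 [ 51.5 358.8]
0 -0.051 [ 35.6 366.2]
0 -0.15 [  4.6 380.6]
```

View pics/g3.png

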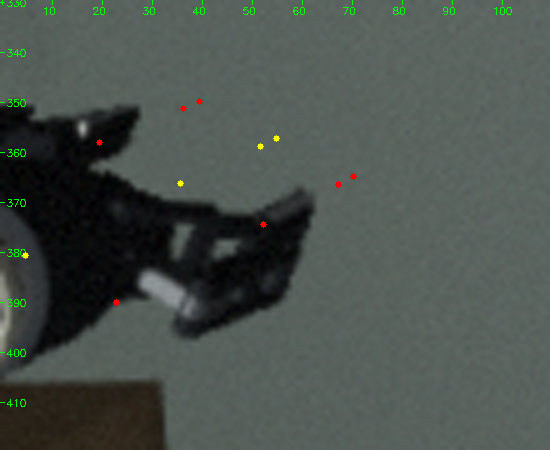

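The lateral alignment is right. The apparent shift along the tool axis fits the open pads standing back, and the visible dark shape is the knuckle. A soft closing on the pen will test the pose directly and carries little risk.

The rows are not in the units I measure in: shifts go in units of 5 mm and turns go in units of 4 degrees. I convert before sending: 0.01 m is 2, 0.002 m is 0.4.

```bash
python3 inch.py '[[0.05, [0, 0, 2], [0, 0, 0]], [0.05, [0, -0.12, 2], [0, 0, 0]], [0.05, [0, 0, 2], [0, 0, 0]], [0.05, [0, 0, 2], [0, 0, 0]], [0.05, [0, 0, 2], [0, 0, 0]], [0.05, [0, 0, 2], [0, 0, 0]], [0.05, [0, 0, 0.4], [0, 0, 0]], [0.05, [0, 0, 0], [0, 0, 0]]]' 20
python3 inch.py '[[0.02, [0, 0, 0], [0, 0, 0]], [0.02, [0, 0, 0], [0, 0, 0]], [0.02, [0, 0, 0], [0, 0, 0]], [0.008, [0, 0, 0], [0, 0, 0]], [0.008, [0, 0, 0], [0, 0, 0]], [0.008, [0, 0, 0], [0, 0, 0]], [0.008, [0, 0, 0], [0, 0, 0]]]' 20
python3 go.py|tail -1
```

```text
t: 3.25
position: [0.5362, 0.3338, 0.1165]
eef_rot: [[-0.047, 0.998, 0.032], [0.818, 0.057, -0.572], [-0.573, -0.001, -0.819]]
contact_force: [0.2, 1.3, 0.0]
finger_gap: 0.0496
finger_force: 0.0
t: 3.83
position: [0.5366, 0.3355, 0.1179]
eef_rot: [[-0.047, 0.998, 0.035], [0.82, 0.059, -0.57], [-0.571, 0.001, -0.821]]
contact_force: [0.6, 1.6, 2.6]
finger_gap: 0.0164
finger_force: 20.8
grasp [0.5366 0.3367 0.1186] d [ 0.0006 -0.     -0.0013] rot [ 0.07 -0.18 -0.03] in new axes [ 0.0006 -0.     -0.0013]
```

The gap is 16.4 mm at 20 N, so the pen is held. I'll grip harder and draw it out along its axis.

```bash
python3 inch.py '[[0.008, [0, 0, 0], [0, 0, 0]], [0.008, [0, 0, 0], [0, 0, 0]], [0.008, [0, 0, 0], [0, 0, 0]]]' 80
python3 - <<'E'
from rig import ctrl;import numpy as np
s=ctrl.state();np.savez("grasp.npz",p=s["position"],R=s["eef_rot"]);print(s["position"],s["contact_force"],s["joint_positions"])
E
python3 inch.py '[[0.008, [0, 0, -2], [0, 0, 0]], [0.008, [0, 0, -4], [0, 0, 0]], [0.008, [0, 0, -4], [0, 0, 0]], [0.008, [0, 0, -4], [0, 0, 0]], [0.008, [0, 0, -4], [0, 0, 0]], [0.008, [0, 0, -4], [0, 0, 0]], [0.008, [0, 0, 0], [0, 0, 0]]]'
python3 inch.py '[[0.008, [-3.42, 0, -4.92], [0, 0, 0]], [0.008, [-3.42, 0, -4.92], [0, 0, 0]], [0.008, [-3.42, 0, -4.92], [0, 0, 0]], [0.008, [-3.42, 0, -4.92], [0, 0, 0]], [0.008, [0, 0, 0], [0, 0, 0]]]'
cat >> go.py <<'E'
    cy=np.radians(-79.71);Rc=toolR(cy);Q=Rz(cy);Pc=np.array([.6766,-.1411,.12])
    dot=Pc+Q@[0,-.015,0]+Q@[.819,0,.574]*.015-Rc[:,2]*.010
    g=dot-Rc[:,2]*.108
    for b in(.13,.05,.012,0):
        d,r,s=delta(g-Rc[:,2]*b,Rc);print("back",b,(g-Rc[:,2]*b).round(4),"d",d.round(4),"rot",r.round(2))
E
python3 go.py | tail -4;python3 -c "
from rig import ctrl;print(ctrl.state()['joint_positions'])"
```

```text
t: 4.08
position: [0.5367, 0.3357, 0.118]
eef_rot: [[-0.047, 0.998, 0.035], [0.82, 0.059, -0.57], [-0.571, 0.001, -0.821]]
contact_force: [-0.5, 4.0, 4.7]
finger_gap: 0.015
finger_force: 80.2
[0.53667339 0.33567628 0.11798805] [-0.51927096  3.96794894  4.70166925] [-62.37099644  46.46341825  23.87884704  84.34800334   9.85405312
  74.72301542 -43.12987245]
t: 4.67
position: [0.533, 0.401, 0.2103]
eef_rot: [[-0.048, 0.998, 0.037], [0.822, 0.061, -0.567], [-0.568, 0.003, -0.823]]
contact_force: [0.2, 0.4, 0.7]
finger_gap: 0.0148
finger_force: 79.5
t: 5.08
position: [0.5345, 0.3976, 0.3331]
eef_rot: [[-0.043, 0.998, 0.038], [0.822, 0.057, -0.567], [-0.568, 0.007, -0.823]]
contact_force: [0.3, -0.3, 0.1]
finger_gap: 0.0149
finger_force: 79.5
back 0.13 [ 0.6386 -0.0159  0.3318] d [-0.3436  0.0805  0.2394] rot [-3.68 -0.37 -6.01]
back 0.05 [ 0.6468 -0.0611  0.2662] d [-0.3438  0.0856  0.3193] rot [-3.68 -0.37 -6.01]
back 0.012 [ 0.6507 -0.0825  0.2351] d [-0.3439  0.0881  0.3572] rot [-3.68 -0.37 -6.01]
back 0 [ 0.6519 -0.0893  0.2253] d [-0.344   0.0889  0.3692] rot [-3.68 -0.37 -6.01]
[-64.54909941  39.60733113  25.63975214  66.80950202  10.99108842
  98.33666376 -38.48688691]
```

Scaled: -0.0206 m is -4.12, -0.02 m is -4.

```bash
python3 inch.py '[[0.008, [-2.84, 0, -4.12], [0, 0, 0]], [0.008, [-2.84, 0, -4.12], [0, 0, 0]], [0.008, [-4, 1, 2.8], [0, 0, 0]], [0.008, [-5.6, 1.3, 3.9], [0, 0, 0]], [0.008, [-5.6, 1.3, 3.9], [0, 0, 0]], [0.008, [-5.6, 1.3, 3.9], [0, 0, 0]], [0.008, [-5.6, 1.3, 3.9], [0, 0, 0]], [0.008, [-5.6, 1.3, 3.9], [0, 0, 0]]]'
python3 inch.py '[[0.008, [-5.6, 1.3, 3.9], [0, 0, 0]], [0.008, [-5.6, 1.3, 3.9], [0, 0, 0]], [0.008, [-5.6, 1.3, 3.9], [0, 0, 0]], [0.008, [-5.6, 1.3, 3.9], [0, 0, 0]], [0.008, [-5.6, 1.3, 3.9], [0, 0, 0]], [0.008, [-4, 1, 2.8], [-0.46, -0.045, -0.75]], [0.008, [0, 0, 0], [-0.46, -0.045, -0.75]], [0.008, [0, 0, 0], [0, 0, 0]]]'
python3 go.py | tail -4;python3 -c "
from rig import ctrl;print(ctrl.state()['joint_positions'])"
```

```text
t: 5.75
position: [0.581, 0.203, 0.3762]
eef_rot: [[-0.048, 0.998, 0.031], [0.818, 0.057, -0.572], [-0.573, -0.002, -0.82]]
contact_force: [1.4, 0.0, 0.5]
finger_gap: 0.0151
finger_force: 79.5
t: 6.42
position: [0.6285, 0.0097, 0.3767]
eef_rot: [[-0.149, 0.984, 0.094], [0.803, 0.176, -0.569], [-0.576, -0.009, -0.817]]
contact_force: [0.8, 1.3, -1.7]
finger_gap: 0.0147
finger_force: 79.4
back 0.13 [ 0.6386 -0.0159  0.3318] d [0.0038 0.0059 0.0522] rot [-0.51  0.19  0.19]
back 0.05 [ 0.6468 -0.0611  0.2662] d [0.004  0.0066 0.1322] rot [-0.51  0.19  0.19]
back 0.012 [ 0.6507 -0.0825  0.2351] d [0.0042 0.0069 0.1702] rot [-0.51  0.19  0.19]
back 0 [ 0.6519 -0.0893  0.2253] d [0.0042 0.007  0.1822] rot [-0.51  0.19  0.19]
[-45.16071332  21.59944037  32.40514979  90.05660962  24.43649988
  76.04676522 -10.9108266 ]
```

Scaled: 0.025 m is 5, 0.022 m is 4.4, -0.5 degrees is -0.125.

```bash
python3 inch.py '[[0.008, [0.4, 0.6, 5], [-0.125, 0.05, 0.05]], [0.008, [0.4, 0.6, 5], [0, 0, 0]], [0.008, [0, 0, 5], [0, 0, 0]], [0.008, [0, 0, 5], [0, 0, 0]], [0.008, [0, 0, 4.4], [0, 0, 0]], [0.008, [0, 0, 0], [0, 0, 0]], [0.008, [0, 0, 0], [0, 0, 0]]]'
python3 go.py | tail -4
python3 - <<'E'
from h import *
s=ctrl.read_camera("scene")[:,:,::-1].copy();t=ctrl.read_camera("top")[:,:,::-1].copy()
cv2.imwrite("pics/s2.png",s);cv2.imwrite("pics/t2.png",t)
st=ctrl.state();p=np.array(st["position"]);R=np.array(st["eef_rot"])
C=np.array([p+R@[x,y,z] for x in(-.0085,.0085) for y in(-.008,.008) for z in(-.027,.108)])
dotp=p+R[:,2]*.168
print("model px: tip",proj("scene",p+R[:,2]*.108),proj("top",p+R[:,2]*.108),"dot",proj("scene",dotp))
np.savez("s2.npz",p=p,R=R)
a=crop(s,240,70,92,120,4.7);b=crop(t,325,130,70,100,5)
for im,n,u,v,sc in((a,"scene",240,70,4.7),(b,"top",325,130,5)):
    q=proj(n,C)
    for i in range(8):
        for j in(1,2,4):
            if not i&j and i&1==0 and j==1 or (not i&j and i&1): cv2.line(im,*[tuple(int(w) for w in (q[k]-[u-.5,v-.5])*sc) for k in(i,i|j)],(0,0,255),1)
A=np.zeros((565,790,3),np.uint8);A[:564,:432]=a[:564,:432];A[:500,436:786]=b[:500,:350];cv2.imwrite("pics/o2.png",A)
E
```

```text
t: 7.0
position: [0.6474, -0.0513, 0.2742]
eef_rot: [[-0.148, 0.984, 0.103], [0.805, 0.181, -0.565], [-0.574, -0.001, -0.819]]
contact_force: [-0.1, 0.7, -0.3]
finger_gap: 0.0147
finger_force: 79.5
back 0.13 [ 0.6386 -0.0159  0.3318] d [-0.0033 -0.0023 -0.068 ] rot [0.03 0.03 0.11]
back 0.05 [ 0.6468 -0.0611  0.2662] d [-0.0032 -0.0023  0.012 ] rot [0.03 0.03 0.11]
back 0.012 [ 0.6507 -0.0825  0.2351] d [-0.0032 -0.0023  0.05  ] rot [0.03 0.03 0.11]
back 0 [ 0.6519 -0.0893  0.2253] d [-0.0032 -0.0023  0.062 ] rot [0.03 0.03 0.11]
model px: tip [[287.47065084 139.03892871]] [[353.0931533  179.99229048]] dot [[291.08763182 145.98037191]]
```

View pics/o2.png

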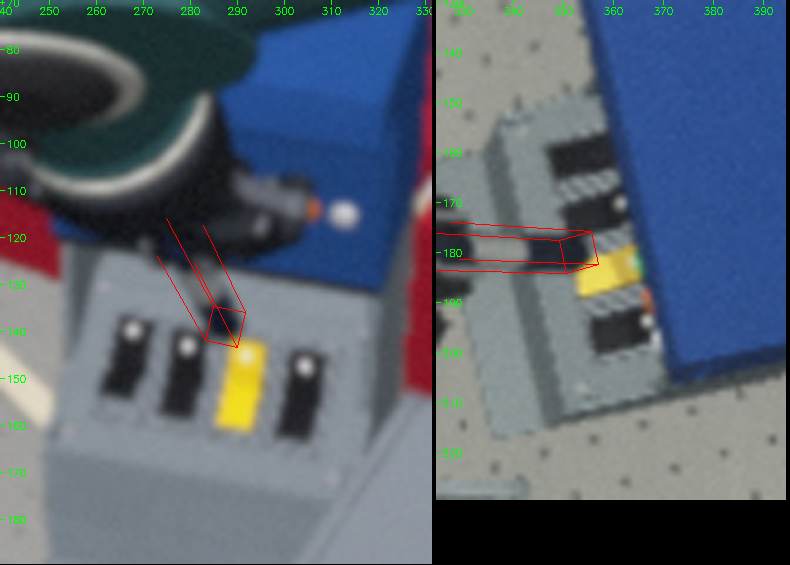

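The pen is held straight and lands within 1 px of the prediction in both views: tip at scene (287,139) and top (353,180). The yellow dot is at scene (291.8,145). Both the picture and the model call for about 3 mm up-slope and 2 mm sideways, so I'll correct and advance.

```bash
python3 inch.py '[[0.008, [-0.64, -0.46, 1], [0, 0, 0]], [0.008, [0, 0, 2], [0, 0, 0]], [0.008, [0, 0, 2], [0, 0, 0]], [0.008, [0, 0, 2], [0, 0, 0]], [0.008, [0, 0, 1.6], [0, 0, 0]], [0.008, [0, 0, 0], [0, 0, 0]], [0.008, [0, 0, 0], [0, 0, 0]]]'
python3 go.py | tail -1
python3 inch.py '[[0.008, [0, 0, 0.6], [0, 0, 0]], [0.008, [0, 0, 0.6], [0, 0, 0]], [0.008, [0, 0, 0.6], [0, 0, 0]], [0.008, [0, 0, 0.6], [0, 0, 0]], [0.008, [0, 0, 0], [0, 0, 0]], [0.008, [0, 0, 0], [0, 0, 0]]]'
python3 go.py | tail -1
```

```text
t: 7.68
position: [0.6506, -0.0795, 0.2414]
eef_rot: [[-0.148, 0.984, 0.104], [0.805, 0.181, -0.565], [-0.574, 0.001, -0.819]]
contact_force: [0.4, -0.3, -0.3]
finger_gap: 0.015
finger_force: 79.5
back 0 [ 0.6519 -0.0893  0.2253] d [ 0.0012 -0.0004  0.0189] rot [0.11 0.04 0.08]
t: 8.18
position: [0.6521, -0.0857, 0.232]
eef_rot: [[-0.148, 0.983, 0.106], [0.806, 0.182, -0.564], [-0.574, 0.002, -0.819]]
contact_force: [0.6, -0.1, -0.6]
finger_gap: 0.015
finger_force: 79.5
back 0 [ 0.6519 -0.0893  0.2253] d [ 0.001  -0.0008  0.0075] rot [0.18 0.02 0.08]
```

```bash
for i in 1; do python3 inch.py '[[0.008, [0, 0, 0.4], [0, 0, 0]], [0.008, [0, 0, 0.4], [0, 0, 0]], [0.008, [0, 0, 0], [0, 0, 0]]]'|grep -E "force|posi"; done
python3 go.py | tail -1
python3 inch.py '[[0.008, [0, 0, 0.4], [0, 0, 0]], [0.008, [0, 0, 0.4], [0, 0, 0]], [0.008, [0, 0, 0], [0, 0, 0]]]'|grep -E "force|posi"
python3 go.py | tail -1
```

```text
position: [0.6529, -0.0879, 0.2291]
contact_force: [-0.4, 0.7, 0.9]
finger_force: 79.7
back 0 [ 0.6519 -0.0893  0.2253] d [ 0.0012 -0.0012  0.0038] rot [0.24 0.03 0.08]
position: [0.6533, -0.0908, 0.226]
contact_force: [-0.2, -0.6, 1.5]
finger_force: 79.8
back 0 [ 0.6519 -0.0893  0.2253] d [ 0.0018 -0.0011 -0.0004] rot [0.22 0.07 0.06]
```

```bash
cat > f.py <<'E'
import numpy as np
from rig import ctrl
from go import *
s=ctrl.state();R=np.array(s["eef_rot"]);print("F tool",(R.T@np.array(s["contact_force"])).round(1),"torque",np.round(s["wrist_torque"],2),end=" ")
Rc=toolR(np.radians(-79.71));print("rel",(Rc.T@(np.array(s["position"])-[.6519,-.0893,.2253])*1e3).round(2))
E
python3 inch.py '[[0.008, [-0.3, -0.2, 0.4], [0, 0, 0]], [0.008, [0, 0, 0], [0, 0, 0]]]'>/dev/null; python3 f.py
python3 inch.py '[[0.008, [0, 0, 0.4], [0, 0, 0]], [0.008, [0, 0, 0], [0, 0, 0]]]'>/dev/null; python3 f.py
python3 inch.py '[[0.008, [0, 0, 0.3], [0, 0, 0]], [0.008, [0, 0, 0], [0, 0, 0]]]'>/dev/null; python3 f.py
```

```text
F tool [-2.   1.5 -1.9] torque [ 0.37 -0.15  0.12] rel [-2.77  0.08  2.47]
F tool [-2.1  0.4 -3.5] torque [ 0.14 -0.09  0.13] rel [-2.59  0.23  4.12]
F tool [ -2.8  -1.4 -12.8] torque [-0.2   0.42 -0.24] rel [-2.5   0.82  4.29]
```

Scaled: 0.0007 m is 0.14, 0.0005 m is 0.1.

```bash
python3 inch.py '[[0.008, [0.1, 0, 0.14], [0, 0, 0]], [0.008, [0, 0, 0], [0, 0, 0]]]'>/dev/null; python3 f.py
python3 inch.py '[[0.008, [0, 0, 0], [0, 0, 0]]]'>/dev/null; python3 f.py
```

```text
F tool [ -3.5  -2.1 -16. ] torque [-0.46  0.55 -0.45] rel [-2.11  1.05  4.33]
F tool [ -2.8  -1.4 -16.6] torque [-0.41  0.64 -0.44] rel [-2.19  1.07  4.32]
```

A hard stop at 16 N after about 8 mm of travel. I'll back off and check the rocker in the scene image.

Scaled: -0.025 m is -5, -0.02 m is -4.

```bash
python3 inch.py '[[0.008, [0, 0, -0.6], [0, 0, 0]], [0.008, [0, 0, -2], [0, 0, 0]], [0.008, [0, 0, -3], [0, 0, 0]], [0.008, [0, 0, -4], [0, 0, 0]], [0.008, [0, 0, -5], [0, 0, 0]], [0.008, [0, 0, -5], [0, 0, 0]], [0.008, [0, 0, 0], [0, 0, 0]], [0.008, [0, 0, 0], [0, 0, 0]]]'|head -2; python3 f.py
python3 - <<'E'
from h import *
s=ctrl.read_camera("scene")[:,:,::-1].copy();cv2.imwrite("pics/s3.png",s)
t=ctrl.read_camera("top")[:,:,::-1].copy();cv2.imwrite("pics/t3.png",t)
o=cv2.imread("pics/scene0.png")
A=np.hstack([crop(o,255,125,60,45,6.5),crop(s,255,125,60,45,6.5)])
t0=cv2.imread("pics/top0.png");B=np.hstack([crop(t0,335,145,60,45,6.5),crop(t,335,145,60,45,6.5)])
cv2.imwrite("pics/cmp.png",np.vstack([A,B])[:, :800])
E
```

```text
t: 10.1
position: [0.6426, -0.038, 0.3018]
F tool [-0.1 -0.6  0.5] torque [0.63 0.1  0.01] rel [-1.180e+00 -4.000e-02 -9.252e+01]
```

View pics/cmp.png

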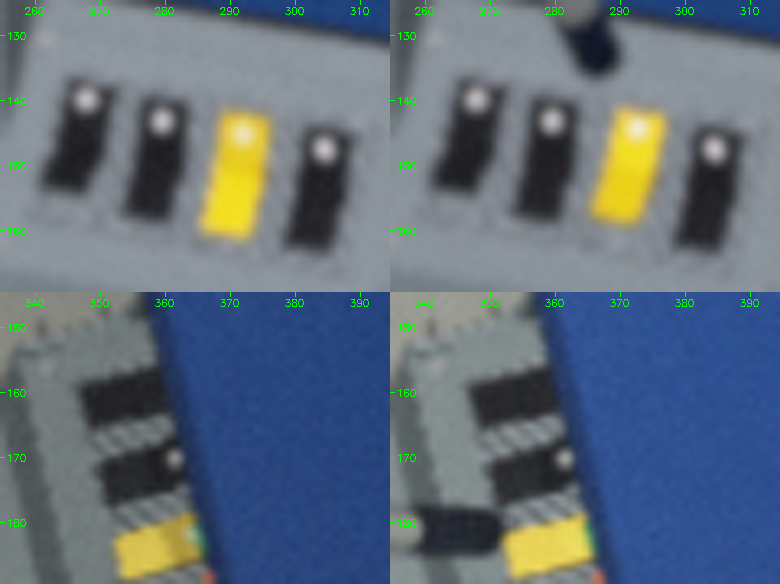

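The yellow rocker now has the same shape as the "on" rocker on the far left: its far half is flush and bright, and its near end has moved from row 160.5 to 158.5. The black rockers are unchanged. Now I'll plan the return.

```bash
cat > back.py <<'E'
from h import *
from go import delta
G=np.load("grasp.npz");p,R=G["p"],G["R"]
for n,q in(("above",p-R[:,2]*.11+[0,0,.15]),("mouth",p-R[:,2]*.11),("home",p)):
    d,r,s=delta(q,R);R0=np.array(s["eef_rot"]);print(n,"d",d.round(4),"rot",r.round(2),"in R axes",(R.T@(q-s["position"])).round(4))
E
python3 back.py
python3 - <<'E'
from h import *
def chk(n,p,R):
    for c,f in(("scene","s"),("top","t")):
        im=cv2.imread(f"pics/{f}{n}.png").astype(int)
        q=proj(c,np.array([p+R[:,2]*z for z in(.075,.108)]));m=q.mean(0)
        g=(im.sum(2)<190)&(im[:,:,0]>im[:,:,2]+3);
        y,x=np.nonzero(g);k=np.hypot(x-m[0],y-m[1])<12;print(n,c,"model",q.round(1).tolist(),"navy",k.sum(),x[k].mean().round(2),y[k].mean().round(2),"off",(np.r_[x[k].mean(),y[k].mean()]-m).round(2),x[k].max(),y[k].max())
z=np.load("s2.npz");chk(2,z["p"],z["R"])
s=ctrl.state();chk(3,np.array(s["position"]),np.array(s["eef_rot"]))
E
```

```text
above d [ 0.3358 -0.0277 -0.306 ] rot [3.97 0.2  5.83] in R axes [ 0.3313 -0.0827 -0.3011]
mouth d [ 0.4219 -0.0277 -0.1832] rot [3.97 0.2  5.83] in R axes [ 0.4169 -0.0829 -0.1779]
home d [ 0.4227 -0.0352 -0.0735] rot [3.97 0.2  5.83] in R axes [ 0.4169 -0.0829 -0.0679]
2 scene model [[285.3, 134.9], [287.5, 139.0]] navy 54 286.07 136.44 off [-0.33 -0.54] 293 148
2 top model [[346.9, 179.7], [353.1, 180.0]] navy 114 351.21 177.39 off [ 1.24 -2.47] 360 183
3 scene model [[286.6, 129.8], [288.8, 134.1]] navy 51 286.27 130.67 off [-1.39 -1.28] 295 135
3 top model [[344.0, 181.3], [350.6, 181.6]] navy 101 347.09 179.42 off [-0.21 -2.06] 357 184
```

Scaled: 0.028 m is 5.6, -0.025 m is -5.

```bash
python3 inch.py '[[0.008, [0, 0, -5], [0, 0, 0]], [0.008, [0, 0, -5], [0, 0, 0]], [0.008, [0, 0, -5], [0, 0, 0]], [0.008, [4, -0.34, -2.8], [0, 0, 0]], [0.008, [5.6, -0.46, -3.84], [0, 0, 0]], [0.008, [5.6, -0.46, -3.84], [0, 0, 0]], [0.008, [5.6, -0.46, -3.84], [0, 0, 0]], [0.008, [5.6, -0.46, -3.84], [0, 0, 0]]]'|sed -n 2p
python3 inch.py '[[0.008, [5.6, -0.46, -3.84], [0, 0, 0]], [0.008, [5.6, -0.46, -3.84], [0, 0, 0]], [0.008, [5.6, -0.46, -3.84], [0, 0, 0]], [0.008, [5.6, -0.46, -3.84], [0, 0, 0]], [0.008, [5.6, -0.46, -3.84], [0, 0, 0]], [0.008, [5.6, -0.46, -3.84], [0, 0, 0]], [0.008, [4, -0.34, -2.8], [0.4975, 0.025, 0.73]], [0.008, [0, 0, 0], [0.4975, 0.025, 0.73]]]'
python3 inch.py '[[0.008, [0, 0, 0], [0, 0, 0]], [0.008, [0, 0, 0], [0, 0, 0]]]'|tail -3; python3 back.py
```

```text
position: [0.5937, 0.1586, 0.3601]
t: 11.53
position: [0.5346, 0.3864, 0.3557]
eef_rot: [[-0.055, 0.998, 0.036], [0.82, 0.065, -0.569], [-0.57, -0.002, -0.822]]
contact_force: [-0.4, 0.0, -0.9]
finger_gap: 0.0149
finger_force: 79.5
contact_force: [0.5, 0.0, 0.3]
finger_gap: 0.015
finger_force: 79.4
above d [ 0.0165 -0.0048 -0.0121] rot [ 0.02  0.18 -0.06] in R axes [ 0.0165 -0.0048 -0.012 ]
mouth d [ 0.1025 -0.0052  0.1108] rot [ 0.02  0.18 -0.06] in R axes [ 0.1021 -0.005   0.1111]
home d [ 0.1028 -0.0052  0.2208] rot [ 0.02  0.18 -0.06] in R axes [ 0.1021 -0.005   0.2211]
```

Scaled: -0.001 m is -0.2, 0.0245 m is 4.9, 0.18 degrees is 0.045.

```bash
python3 inch.py '[[0.008, [3, -0.2, 3.2], [0, 0.045, 0]], [0.008, [4.5, -0.2, 4.9], [0, 0, 0]], [0.008, [4.5, -0.2, 4.9], [0, 0, 0]], [0.008, [4.5, -0.2, 4.9], [0, 0, 0]], [0.008, [3.8, -0.24, 4.26], [0, 0, 0]], [0.008, [0, 0, 0], [0, 0, 0]], [0.008, [0, 0, 0], [0, 0, 0]], [0.008, [0, 0, 0], [0, 0, 0]]]'|grep -E "posi|contact"; python3 back.py|tail -1
```

```text
position: [0.5334, 0.3994, 0.2127]
contact_force: [0.1, -0.3, 0.7]
home d [ 0.0012 -0.001   0.1142] rot [ 0.19 -0.23 -0.15] in R axes [ 0.0017 -0.0006  0.1142]
```

```bash
python3 inch.py '[[0.008, [0.1, -0.16, 2], [0, 0, 0]], [0.008, [0, 0, 3], [0, 0, 0]], [0.008, [0, 0, 3], [0, 0, 0]], [0.008, [0, 0, 3], [0, 0, 0]], [0.008, [0, 0, 3], [0, 0, 0]], [0.008, [0, 0, 3], [0, 0, 0]], [0.008, [0, 0, 3], [0, 0, 0]], [0.008, [0, 0, 0], [0, 0, 0]]]'|grep -E "posi|contact"; python3 back.py|tail -1;python3 f.py
python3 inch.py '[[0.008, [0, 0, 0.6], [0, 0, 0]], [0.008, [0, 0, 0.6], [0, 0, 0]], [0.008, [0, 0, 0.4], [0, 0, 0]], [0.008, [0, 0, 0], [0, 0, 0]]]'|grep -E "posi|contact"; python3 back.py|tail -1;python3 f.py
```

```text
position: [0.535, 0.3407, 0.1275]
contact_force: [0.0, -0.1, -0.8]
home d [0.0013 0.0014 0.0107] rot [-0.03 -0.07 -0.15] in R axes [0.0013 0.0014 0.0107]
F tool [0.4 0.  0.8] torque [0.61 0.04 0.02] rel [ 419.74  -38.21 -174.53]
position: [0.5359, 0.3391, 0.1223]
contact_force: [1.1, -1.7, 2.2]
home d [-0.0004  0.0005  0.0055] rot [ 0.18 -0.19 -0.08] in R axes [-0.0004  0.0005  0.0055]
F tool [-2.7  1.  -0.8] torque [-0.16 -0.17  0.15] rel [ 421.37  -37.57 -169.29]
```

Scaled: 0.002 m is 0.4.

```bash
python3 inch.py '[[0.008, [0, 0, 0.4], [0, 0, 0]], [0.008, [0, 0, 0.4], [0, 0, 0]], [0.008, [0, 0, 0], [0, 0, 0]]]'>/dev/null; python3 back.py|tail -1;python3 f.py
python3 inch.py '[[0.008, [0, 0, 0.3], [0, 0, 0]], [0.008, [0, 0, 0], [0, 0, 0]], [0.008, [0, 0, 0], [0, 0, 0]]]'>/dev/null; python3 back.py|tail -1;python3 f.py
```

```text
home d [-0.0006  0.0009  0.0007] rot [ 0.13 -0.14 -0.06] in R axes [-0.0006  0.001   0.0007]
F tool [-3.3  1.2 -2.2] torque [-0.54 -0.2   0.16] rel [ 421.61  -38.3  -164.5 ]
home d [-0.0007  0.0009  0.    ] rot [ 0.15 -0.17 -0.05] in R axes [-0.0007  0.0009  0.    ]
F tool [-5.3 -1.  -4.9] torque [-0.77  0.04  0.01] rel [ 421.73  -38.3  -163.82]
```

```bash
python3 inch.py '[[0.008, [-0.1, 0, 0.3], [0, 0, 0]], [0.008, [0, 0, 0], [0, 0, 0]], [0.008, [0, 0, 0], [0, 0, 0]]]'>/dev/null; python3 back.py|tail -1;python3 f.py
```

```text
home d [-0.0008  0.0009 -0.    ] rot [ 0.21 -0.26 -0.03] in R axes [-0.0008  0.0009 -0.    ]
F tool [-4.7 -1.3 -9.2] torque [-0.98  0.2  -0.09] rel [ 421.78  -38.26 -163.77]
```

The pen is firm on the foot at its old depth, with 9 N and no more travel. Releasing and withdrawing along the axis.

```bash
python3 inch.py '[[0.016, [0, 0, -0.1], [0, 0, 0]], [0.02, [0, 0, 0], [0, 0, 0]], [0.03, [0, 0, 0], [0, 0, 0]], [0.05, [0, 0, 0], [0, 0, 0]], [0.05, [0, 0, 0], [0, 0, 0]], [0.05, [0, 0, 0], [0, 0, 0]]]' 20
python3 inch.py '[[0.05, [0, 0, -2], [0, 0, 0]], [0.05, [0, 0, -4], [0, 0, 0]], [0.05, [0, 0, -6], [0, 0, 0]], [0.05, [0, 0, -6], [0, 0, 0]], [0.05, [0, 0, -6], [0, 0, 0]], [0.05, [0, 0, 0], [0, 0, 0]], [0.05, [0, 0, 0], [0, 0, 0]]]' | grep -E "posi|contact|t:"
python3 - <<'E'
from h import *
t=ctrl.read_camera("top")[:,:,::-1].copy();t0=cv2.imread("pics/top0.png")
def navy(i):
    i=i[225:246,156:212].astype(int);y,x=np.nonzero((i.sum(2)<190));return len(x),x.min()+156,x.max()+156,x.mean().round(2)+156,y.mean().round(2)+225
print(navy(t0),navy(t),"diff",np.abs(t[222:250,165:212].astype(int)-t0[222:250,165:212]).mean().round(1))
s=ctrl.state();print(s["t"],s["contact_force"])
E
```

```text
t: 14.62
position: [0.5351, 0.3355, 0.1157]
eef_rot: [[-0.047, 0.998, 0.036], [0.822, 0.06, -0.567], [-0.568, 0.003, -0.823]]
contact_force: [-0.3, -0.3, 0.4]
finger_gap: 0.0499
finger_force: 0.0
t: 15.2
position: [0.5312, 0.4055, 0.2167]
eef_rot: [[-0.048, 0.998, 0.039], [0.824, 0.062, -0.564], [-0.565, 0.006, -0.825]]
contact_force: [-0.0, -0.7, -0.4]
(137, np.int64(162), np.int64(204), np.float64(185.64), np.float64(235.54)) (145, np.int64(162), np.int64(204), np.float64(186.21), np.float64(235.88)) diff 4.0
15.25 [-0.36594004 -0.59952311 -0.59637328]
```

The pen spans the same pixels as at the start (cols 162–204), and the gripper is clear.

```bash
python3 -c "
from rig import ctrl;print(ctrl.hand_in())"
```

```text
the job is handed in; nothing more can be done
None
```

I handed the job in at about 15 s, and no verdict came back: the yellow rocker was pushed to its hard stop (peak reading about 17 N), the black rockers looked unchanged, and the pen is back on the foot of its rest and released.

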